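Click the green bur block home in its dock

ROBOT

A 6-joint arm with a two-finger parallel gripper is mounted at the origin on the work surface. World frame = base frame: x ahead of the robot, y to its left, z up, the work surface at z = 0. Lengths are in m, angles in degrees, forces in N, time in s.
With the tool pointing down it reaches from about 0.25 to 0.725 m from the base axis. Payload 9.7 kg.
Tool frame: the origin (TCP) lies midway between the tips of the shut fingers; the grasp point (between the pads) lies 19 mm behind it (bot.pinch_z is the distance from the TCP to the grasp point, in m); z points along the fingers, y is the direction in which the jaws open and shut (so a half turn about z gives the same grasp; the last joint's range is limited). The gripper opens to 85 mm and grips with 20 to 120 N. Pads are 22 mm wide; open, the fingers measure 114 mm over their backs; the gripper's body (76 mm by 85 mm) begins 54 mm behind the grasp point. The pads swing forward as they close: fully open they stand 13 mm farther back than shut.
Start: joints at [65.89, 4.979, 10.078, 95.1, 0, 90], TCP at [0.225, 0.502, 0.231] pointing down, gripper open.
Joint ranges: [-179.16, 179.16], [-48.56, 103.87], [-65.8, 70.77], [-126.05, 130.52], [-82.76, 87.17], [-180, 180]. Speed limits (degrees/s): [127.2, 127.2, 147.25, 180, 180, 180].

INTERFACE

Orientations are given as [roll, pitch, yaw] about the fixed x, y, z axes, in that order (R = Rz(yaw) Ry(pitch) Rx(roll)).
In Python, from workcell import bot, imaging gives the robot as it stands.
- The arm moves only by the tool servo_tool, never from a script. Its argument "moves" is a list that holds one entry, the list of rows, each a list of 7 numbers: the turn, a rotation vector about the tool's x, y, z in rad, then the shift along the tool's x, y, z in cm, then the finger opening in cm, from 0 to 8.54. A call has 1 to 12 rows; each row shifts and turns the pose as measured when the row begins, along the tool's axes as they then stand; what a row does not reach is not made up. A row lasts 1/12 s, in which the tool goes at most 41.7 mm and 7.16 degrees, less where a joint would pass 70% of its speed; a pose out of reach is approached as far as the arm can. A call is refused whole if a number of a shift passes 4.17 or a number of a turn 0.125, either way. A call with a gripper value outside its range is refused whole. The fingers move at their own pace and stop on an object; "force" is the grip in N (left out, the last holds). Time passes only in rows, so rows that do not move let the fingers close. It gives the time, the measured TCP pose, the force and the opening at its end, in the units of the state.
- bot.get_obs(): the state, without advancing time (a new reading comes with each control period).
- imaging.camera(name): name is "scene" or "top" or "wrist"; returns the picture (420x560x3 uint8, blue, green, red); there is no depth.
- imaging.calibration(name): a dict with "fx", "fy", "cx", "cy" (pixels), "D" ([k1, k2, p1, p2, k3] as OpenCV has them; the pictures are not rectified), "camera_from_world" (4x4, takes a point from world to camera coordinates). Camera axes: x right, y down, z forward; pixel columns grow to the right and rows downward; lengths in m; the calibration is good to about 2 mm. A picture is of the moment at which its call begins: read the wrist's pose just before it. calibration takes no time and is no camera call; for the wrist camera it gives the pose at the moment of the call.
- bot.job_done(): hands the job in, once; it reports no verdict.
The state is a dict: "time": time; "q": joint angles; "qd": joint speeds; "joint_efforts": joint torques, N m; "ee_pos": TCP position; "tcp_rot": TCP orientation; "wrist_force": force on the tool from outside, world axes, zero at the start; "torque": the same for the moment, N m; "opening": finger opening in m.
Only numpy, scipy, OpenCV 4.12 (cv2) and the standard library are available. Lean on these libraries where they do the work, as an engineer would, in place of code of your own. Each camera call takes 0.05 s, during which the arm holds its last target.

TASK

Put the green bur block into the dock on the bench and press it down until both spring catches have snapped over its end ridges, so that it sits fully home and level. Press firmly enough to get through the click, but ease off once it has snapped and do not ram it against the floor of the dock. Leave the white block where it is.

Things in the scene. Friction and masses are not known exactly. Their poses are not given: they have to be found in the camera images.
- green_block_grip (a point): Grip of the loose green bur block to be docked: a post 24 (x) x 26 (y) mm rising 42 mm from the middle of the deck, flat on top; pinch it across x. This point is on its axis, 64 mm above the block's underside, 24 above the deck, 18 below the grip's flat top. z up, y along the block. Either way round fits the dock.
- green_block: The same green block, about 0.25 kg: origin at the centre of its underside, axes as above. Body 44 (x) x 114 (y) x 40 mm (z); steel burs stand up to 18 mm above the deck at both ends, beyond 30 mm from the middle along y. A half-round ridge 20 mm above the underside runs across each end face and juts out 3.5 mm.
- dock: Fixed dock. Origin: centre of the underside of its dark foot plate (90 x 170 x 10 mm) on the bench; y along its length, z up. Above it a grey bay on a height screw, centred on this origin; the block's length goes along y. The bay's hard inner floor is 22 to 32 mm above the bench: its setting differs every time and is not measured, feel for it.
- catch_left (a joint): Spring catch, a 6 mm steel bar in the bay's black end tower at +y; m outward. 0 when free, near 0 with the block resting on it (underside about 6 mm above the bay floor; it stands there by itself), 0.0023 at the crest, 0.001 to 0.003 when snapped over the ridge. Bay walls rise 24 to 30 mm above its floor plus 9 mm flared lips; clearance 1.2 mm in x, 0.8 in y.
- catch_right (a joint): The same catch at the -y end; the two are linked and move together. Pressing the resting block down (middle of the grip's top) meets a peak of about 14 to 22 N in the first 3 mm, maybe a second as the other end follows; then it falls to almost none and the block snaps down onto the floor. Over 50 N on the bay's floor (bay_floor) is too much.
- white_block_grip (a point): A white bur block of exactly the same shape, standing near; this point lies on its grip as on the green one. Not to be moved.
Not all that is in view belongs to the job. There is more than one size of the green_block; the one meant has the size given above.

How it is judged:
By the outcome, as a careful person would: the job done as asked, in the order asked, and still so for the second after the job is handed in, with the robot touching nothing.
It also fails if it takes over 51 s, if anything falls off the work surface, if the arm or the gripper's body presses on something with over 40 N, if the wrist force passes 120 N, or if a joint passes its speed limit or range.

## Working session

There is one attempt and no reset: what is moved stays moved. The work goes in short steps, Python scripts to look and compute and a tool call to move; the robot and the scene stay as the last step left them, time stands still between calls to the robot, and variables do not carry over. Pictures are saved under pics/ and viewed, and the job is handed in when it is done.

Besides the shell and the picture viewer there is one more tool, called after "Request:" in YAML: its name, and indented under it one key for each argument. servo_tool: Moves the arm, as the interface text tells. Its arguments: {"type":"object","properties":{"moves":{"type":"array","items":{"type":"array","items":{"type":"array","items":{"type":"number"}}}},"force":{"type":"number"}},"required":["moves"]}

```bash
mkdir -p pics; ls; python3 - <<'E'
from workcell import bot, imaging
import cv2
for n in ["scene","top","wrist"]:
    im=imaging.camera(n); cv2.imwrite(f"pics/{n}0.png",im)
    c=imaging.calibration(n); print(n,c)
print(bot.get_obs(), bot.pinch_z)
E
```

```text
pics
scene {'fx': 507.15056629341024, 'fy': 507.15056629341024, 'cx': 291.2735997775872, 'cy': 207.0303261318948, 'D': array([-0.10211427,  0.        ,  0.        ,  0.        ,  0.        ]), 'camera_from_world': array([[-0.09106976,  0.99578442,  0.01093971, -0.07692585],
       [ 0.59929503,  0.06357555, -0.79799976, -0.18847829],
       [-0.79533123, -0.06611754, -0.60255847,  1.58910663],
       [ 0.        ,  0.        ,  0.        ,  1.        ]])}
top {'fx': 467.9893572711067, 'fy': 467.9893572711067, 'cx': 276.59315850318484, 'cy': 207.70609854140162, 'D': array([-0.02930475,  0.        ,  0.        ,  0.        ,  0.        ]), 'camera_from_world': array([[-0.02584309, -0.99964021, -0.00718256,  0.11013496],
       [-0.98305884,  0.02671732, -0.18133259,  0.45515092],
       [ 0.18145925,  0.00237469, -0.9833956 ,  1.06078538],
       [ 0.        ,  0.        ,  0.        ,  1.        ]])}
wrist {'fx': 358.10810512027217, 'fy': 358.10810512027217, 'cx': 283.572061196705, 'cy': 209.4275607532447, 'D': array([0.01668464, 0.        , 0.        , 0.        , 0.        ]), 'came
[... 220 characters left out ...]
 0.        ,  0.        ,  1.        ]])}
{'time': 0.15, 'q': array([ 6.58883910e+01,  5.00624350e+00,  1.00471379e+01,  9.51004671e+01,
       -9.09216342e-04,  9.00000341e+01]), 'qd': array([-0.0076808 ,  0.01045998, -0.00841615, -0.0212093 , -0.02814144,
       -0.04212446]), 'joint_efforts': array([ 4.99528851e-04, -5.20763040e+01,  4.65043402e+01,  1.39393442e-02,
        2.22001361e-06,  5.30564478e-06]), 'ee_pos': array([0.22462011, 0.50186064, 0.23074327]), 'tcp_rot': array([-1.79940427e+02,  9.09251356e-04,  1.55888358e+02]), 'wrist_force': array([-0.46070857,  0.44598076,  0.04218546]), 'torque': array([-0.0373006 , -0.04315858,  0.00168121]), 'opening': 0.08551151230179407} 0.0187
```

View pics/scene0.png

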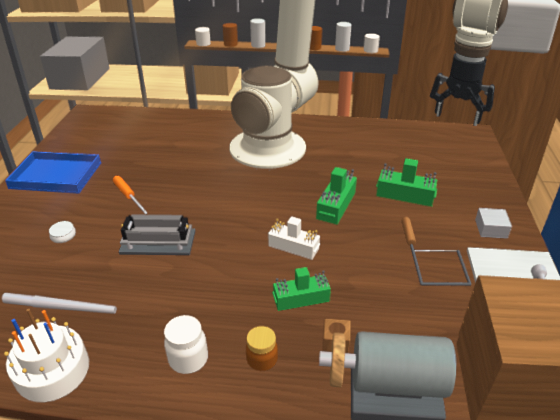

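View pics/top0.png

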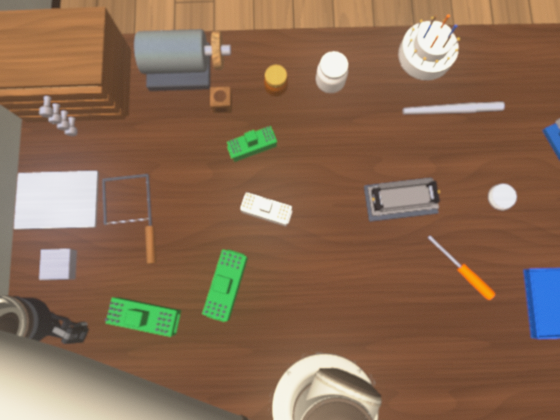

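View pics/wrist0.png

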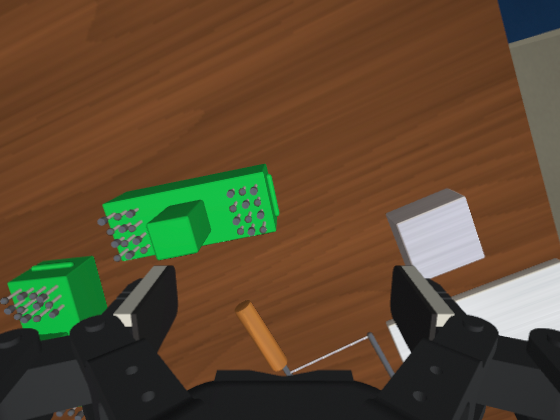

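The scene holds three green blocks: top view about (142,317), (225,285) and (252,142). The white block is at (266,208) and the dock at (402,199). I'll enlarge them to measure sizes.

```bash
python3 - <<'E'
import cv2
im=cv2.imread("pics/top0.png")
def crop(n,x0,y0,w,h,s):
    cv2.imwrite(f"pics/{n}.png",cv2.resize(im[y0:y0+h,x0:x0+w],None,fx=s,fy=s,interpolation=cv2.INTER_CUBIC))
crop("c_g",95,120,200,210-0,1) if 0 else None
crop("c1",220,120,80,110,5); crop("c2",100,240,155,100,5); crop("c3",355,170,95,60,8)
E
```

```text
(no output)
```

View pics/c1.png

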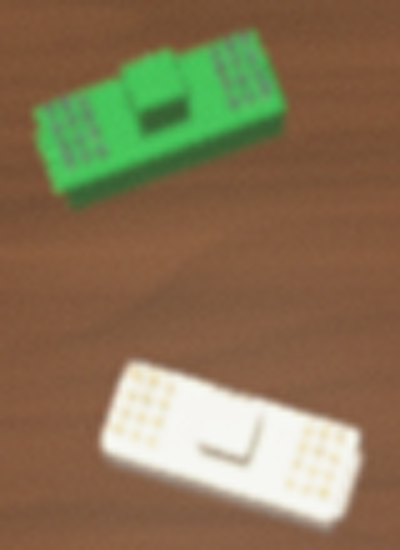

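View pics/c2.png

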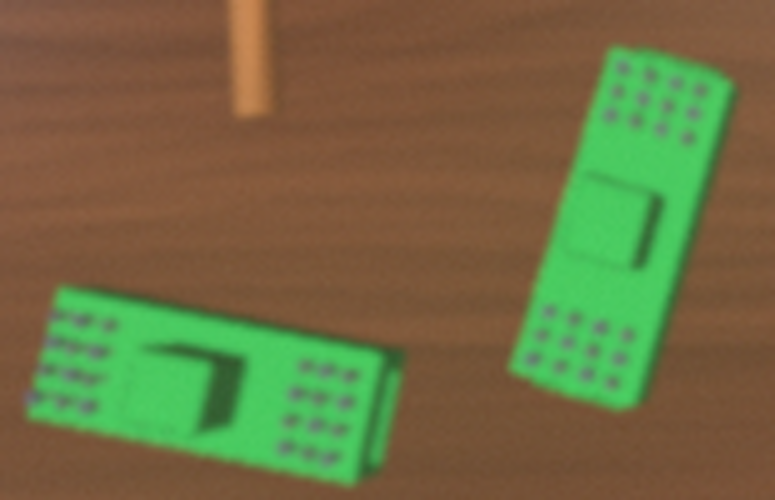

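View pics/c3.png

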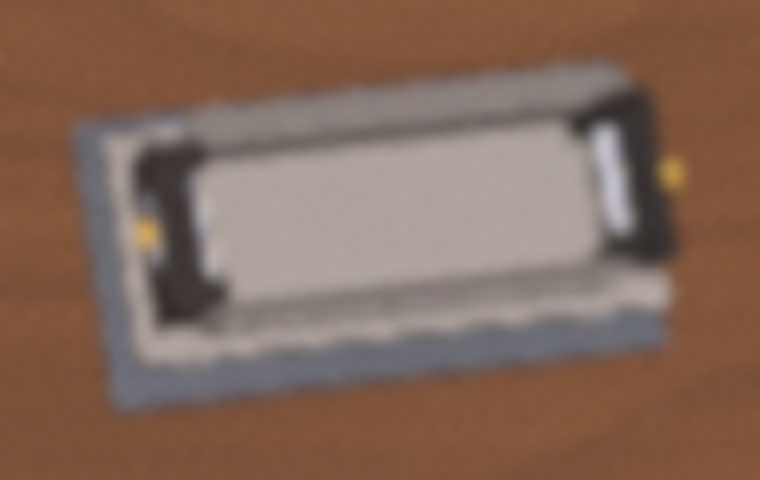

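```bash
cat > h.py <<'E'
import numpy as np, cv2
from workcell import bot, imaging
def ray(cal,uv):
    K=np.array([[cal['fx'],0,cal['cx']],[0,cal['fy'],cal['cy']],[0,0,1]])
    n=cv2.undistortPoints(np.array(uv,float).reshape(-1,1,2),K,np.array(cal['D'])).reshape(-1,2)
    T=cal['camera_from_world'];R=T[:3,:3];o=-R.T@T[:3,3]
    return o,np.c_[n,np.ones(len(n))]@R
def onz(cal,uv,z):
    o,d=ray(cal,uv); return o+d*((z-o[2])/d[:,2])[:,None]
def proj(cal,P):
    K=np.array([[cal['fx'],0,cal['cx']],[0,cal['fy'],cal['cy']],[0,0,1]]);T=cal['camera_from_world']
    return cv2.projectPoints(np.array(P,float).reshape(-1,1,3),cv2.Rodrigues(T[:3,:3])[0],T[:3,3],K,np.array(cal['D']))[0].reshape(-1,2)
def box(c,yaw,z,wx,wy):
    # c xy center; yaw deg of y(length) axis 
    a=np.radians(yaw);Y=np.array([np.cos(a),np.sin(a)]);X=np.array([Y[1],-Y[0]])
    return np.array([[*(np.array(c)+sx*X*wx/2+sy*Y*wy/2),z] for sx,sy in((-1,-1),(1,-1),(1,1),(-1,1))])
E
python3 - <<'E'
from h import *
cal=imaging.calibration("top")
def show(n,pts,s,ox,oy,z=0.04):
    P=onz(cal,np.array(pts)/s+[ox,oy],z)[:,:2]
    e=[np.linalg.norm(P[i]-P[(i+1)%4])*1000 for i in range(4)]
    d=P[1]+P[2]-P[0]-P[3]
    print(n,P.mean(0).round(4),np.round(e,1),'len yaw',np.degrees(np.arctan2(d[1],d[0])).round(1))
show("far",[(37,115),(255,32),(285,105),(62,195)],5,220,120)
show("white",[(130,360),(358,432),(330,525),(103,445)],5,220,120)
show("left",[(58,287),(385,348),(358,485),(27,418)],5,100,240)
show("mid",[(512,370),(612,47),(735,82),(635,408)],5,100,240)
show("dockfoot",[(78,125),(125,410),(668,345),(640,62)],8,355,170,0.01)
E
```

```text
far [0.6212 0.1535] [113.8  40.1 116.6  42.3] len yaw -69.3
white [0.4582 0.1231] [113.7  46.3 113.7  42.8] len yaw -110.3
left [0.2141 0.4126] [154.3  61.5 155.3  59.7] len yaw -101.8
mid [0.2812 0.2216] [153.1  59.7 153.9  58.7] len yaw -17.8
dockfoot [ 0.4763 -0.2084] [ 88.9 166.7  88.3 174.7] len yaw -176.9
```

```bash
cat >> h.py <<'E'
from scipy.spatial.transform import Rotation as Ro
def plan(target,yaw,n,op,obs=None):
    """straight line rows to TCP target with tool down at yaw; prints tool-axis rows"""
    o=obs or bot.get_obs(); p=np.array(o['ee_pos']);r,pi,y=o['tcp_rot']
    R0=Ro.from_euler('xyz',[r,pi,y],degrees=True);R1=Ro.from_euler('xyz',[180,0,yaw],degrees=True)
    rv=(R0.inv()*R1).as_rotvec()
    d=(np.array(target)-p)
    print('at',p.round(4),np.round([r,pi,y],2),'F',np.round(o['wrist_force'],1),'t',round(o['time'],2))
    for k in range(n):
        Rk=R0*Ro.from_rotvec(rv*k/n)
        print([round(float(v),3) for v in rv/n]+[round(float(v),2) for v in Rk.inv().apply(d/n)*100]+[op])
E
python3 - <<'E'
from h import *
c=imaging.calibration("wrist");T=c['camera_from_world'];print(-T[:3,:3].T@T[:3,3])
plan([0.60,0.165,0.24],110.7,14,8.5)
E
```

```text
[0.162346   0.52937565 0.37292641]
at [0.2246 0.5019 0.2307] [-179.94    0.    155.89] F [-0.5  0.4  0. ] t 0.15
[-0.0, 0.0, 0.056, -3.43, -1.1, -0.06, 8.5]
[-0.0, 0.0, 0.056, -3.49, -0.91, -0.07, 8.5]
[-0.0, 0.0, 0.056, -3.53, -0.71, -0.07, 8.5]
[-0.0, 0.0, 0.056, -3.57, -0.51, -0.07, 8.5]
[-0.0, 0.0, 0.056, -3.59, -0.31, -0.07, 8.5]
[-0.0, 0.0, 0.056, -3.6, -0.1, -0.07, 8.5]
[-0.0, 0.0, 0.056, -3.6, 0.1, -0.07, 8.5]
[-0.0, 0.0, 0.056, -3.59, 0.3, -0.07, 8.5]
[-0.0, 0.0, 0.056, -3.57, 0.5, -0.07, 8.5]
[-0.0, 0.0, 0.056, -3.53, 0.7, -0.07, 8.5]
[-0.0, 0.0, 0.056, -3.49, 0.9, -0.07, 8.5]
[-0.0, 0.0, 0.056, -3.43, 1.1, -0.07, 8.5]
[-0.0, 0.0, 0.056, -3.36, 1.29, -0.07, 8.5]
[-0.0, 0.0, 0.056, -3.29, 1.47, -0.07, 8.5]
```

Request:
servo_tool:
  moves:
    - [[0,0,0.056,-3.43,-1.1,-0.07,8.5],[0,0,0.056,-3.49,-0.9,-0.07,8.5],[0,0,0.056,-3.53,-0.7,-0.07,8.5],[0,0,0.056,-3.57,-0.5,-0.07,8.5],[0,0,0.056,-3.59,-0.3,-0.07,8.5],[0,0,0.056,-3.6,-0.1,-0.07,8.5],[0,0,0.056,-3.6,0.1,-0.07,8.5],[0,0,0.056,-3.59,0.3,-0.07,8.5],[0,0,0.056,-3.57,0.5,-0.07,8.5],[0,0,0.056,-3.53,0.7,-0.07,8.5],[0,0,0.056,-3.49,0.9,-0.07,8.5],[0,0,0.056,-3.43,1.1,-0.07,8.5]]

```text
time: 1.15
ee_pos: [0.5524, 0.2016, 0.2353]
tcp_rot: [-179.7, 0.1, 116.3]
wrist_force: [0.3, 0.3, 0.9]
opening: 0.0853
```

```bash
python3 - <<'E'
from h import *
plan([0.60,0.165,0.24],110.7,6,8.5)
E
```

```text
at [0.5524 0.2016 0.2353] [-1.7965e+02  6.0000e-02  1.1634e+02] F [0.3 0.3 0.9] t 1.15
[-0.001, 0.0, 0.016, -0.9, 0.44, -0.08, 8.5]
[-0.001, 0.0, 0.016, -0.89, 0.46, -0.08, 8.5]
[-0.001, 0.0, 0.016, -0.88, 0.47, -0.08, 8.5]
[-0.001, 0.0, 0.016, -0.88, 0.48, -0.08, 8.5]
[-0.001, 0.0, 0.016, -0.87, 0.5, -0.08, 8.5]
[-0.001, 0.0, 0.016, -0.86, 0.51, -0.08, 8.5]
```

Request:
servo_tool:
  moves:
    - [[0,0,0.025,-1.35,0.68,-0.12,8.5],[0,0,0.025,-1.35,0.7,-0.12,8.5],[-0.002,0,0.025,-1.3,0.72,-0.12,8.5],[-0.002,0,0.025,-1.3,0.74,-0.1,8.5],[0,0,0,0,0,0,8.5],[0,0,0,0,0,0,8.5]]

```text
time: 1.65
ee_pos: [0.6064, 0.1552, 0.2358]
tcp_rot: [-179.6, 0.1, 109.6]
wrist_force: [-0.4, 0.2, 0.3]
opening: 0.085
```

```bash
python3 - <<'E'
from h import *
o=bot.get_obs();print(o['ee_pos'],o['tcp_rot'],np.abs(o['qd']).max())
c=imaging.calibration("wrist");np.save("w1.npy",c,allow_pickle=True)
im=imaging.camera("wrist");cv2.imwrite("pics/w1.png",im)
E
```

```text
[0.60640021 0.15516826 0.23576036] [-1.79592452e+02  1.34379579e-01  1.09575982e+02] 1.1443777802606314
```

View pics/w1.png

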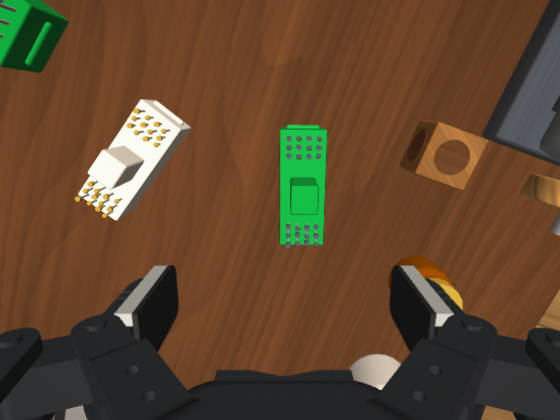

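Wrist view: green block at (303,185) with its grip top at about (304,195), length nearly vertical in the image. The white block is at (130,160) and the amber jar at (430,280), clear of the fingers. Next I'll refine the pose.

```bash
python3 - <<'E'
import cv2
im=cv2.imread("pics/w1.png")
cv2.imwrite("pics/w1c.png",cv2.resize(im[115:255,255:350],None,fx=4.2,fy=4.2,interpolation=cv2.INTER_CUBIC))
E
```

```text
(no output)
```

View pics/w1c.png

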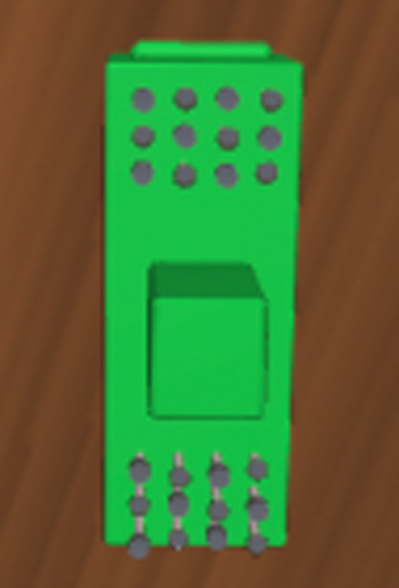

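```bash
python3 - <<'E'
from h import *
cal=np.load("w1.npy",allow_pickle=True).item()
def show(n,pts,z):
    P=onz(cal,(np.array(pts)+.5)/4.2+[254.5,114.5],z)[:,:2]
    e=[np.linalg.norm(P[i]-P[(i+1)%4])*1000 for i in range(4)]
    d=P[0]+P[1]-P[2]-P[3]
    print(n,P.mean(0).round(4),np.round(e,1),'yaw',np.degrees(np.arctan2(d[1],d[0])).round(2))
show("deck",[(107,62),(302,62),(286,543),(106,543)],.04)
show("grip",[(149,297),(267,297),(265,417),(149,417)],.082)
ct=imaging.calibration("top")
print(onz(ct,np.array([[130,85],[152,50],[182,68],[158,100]])/5+[220,120],.082).mean(0))
E
```

```text
deck [0.6235 0.1546] [ 42.7 112.5  43.1 112.6] yaw 109.41
grip [0.6233 0.1545] [23.6 25.  23.7 25.1] yaw 110.01
[0.62469467 0.15308947 0.082     ]
```

```bash
python3 - <<'E'
from h import *
plan([0.465,-0.22,0.25],97,12,8.5)
E
```

```text
at [0.6062 0.1553 0.2357] [-1.7959e+02  1.4000e-01  1.0960e+02] F [-1.1  0.6 -0.5] t 1.7
[-0.001, 0.0, 0.018, -2.55, -2.16, -0.1, 8.5]
[-0.001, 0.0, 0.018, -2.59, -2.11, -0.1, 8.5]
[-0.001, 0.0, 0.018, -2.63, -2.06, -0.1, 8.5]
[-0.001, 0.0, 0.018, -2.67, -2.02, -0.1, 8.5]
[-0.001, 0.0, 0.018, -2.7, -1.97, -0.11, 8.5]
[-0.001, 0.0, 0.018, -2.74, -1.92, -0.11, 8.5]
[-0.001, 0.0, 0.018, -2.77, -1.87, -0.11, 8.5]
[-0.001, 0.0, 0.018, -2.81, -1.81, -0.11, 8.5]
[-0.001, 0.0, 0.018, -2.84, -1.76, -0.11, 8.5]
[-0.001, 0.0, 0.018, -2.87, -1.71, -0.11, 8.5]
[-0.001, 0.0, 0.018, -2.9, -1.66, -0.12, 8.5]
[-0.001, 0.0, 0.018, -2.93, -1.6, -0.12, 8.5]
```

Request:
servo_tool:
  moves:
    - [[-0.001,0,0.02,-2.75,-2.3,-0.12,8.5],[-0.001,0,0.02,-2.8,-2.28,-0.12,8.5],[-0.001,0,0.02,-2.84,-2.2,-0.12,8.5],[-0.001,0,0.02,-2.88,-2.16,-0.12,8.5],[-0.001,0,0.02,-2.9,-2.1,-0.12,8.5],[-0.001,0,0.02,-2.94,-2.05,-0.12,8.5],[-0.001,0,0.02,-2.98,-2,-0.12,8.5],[-0.001,0,0.02,-3.02,-1.93,-0.12,8.5],[-0.001,0,0.02,-3.05,-1.88,-0.12,8.5],[-0.001,0,0.02,-3.08,-1.83,-0.12,8.5],[0,0,0.015,-2.5,-1.5,-0.12,8.5],[0,0,0,0,0,0,8.5]]

```text
time: 2.7
ee_pos: [0.4573, -0.2106, 0.2482]
tcp_rot: [179.9, 0.2, 98.1]
wrist_force: [0.5, -0.1, -0.2]
opening: 0.0853
```

Request:
servo_tool:
  moves:
    - [[0,0,0,0,0,0,8.5],[0,0,0,0,0,0,8.5]]

```text
time: 2.87
ee_pos: [0.4564, -0.2105, 0.2485]
tcp_rot: [179.9, 0.2, 98.0]
wrist_force: [-0.4, 1.3, 0.5]
opening: 0.0849
```

```bash
python3 - <<'E'
from h import *
o=bot.get_obs();print(o['ee_pos'],o['tcp_rot'],np.abs(o['qd']).max())
c=imaging.calibration("wrist");np.save("w2.npy",c,allow_pickle=True)
im=imaging.camera("wrist");cv2.imwrite("pics/w2.png",im)
cv2.imwrite("pics/w2c.png",cv2.resize(im[60:280,180:400],None,fx=2.7,fy=2.7,interpolation=cv2.INTER_CUBIC))
E
```

```text
[ 0.45639774 -0.2105002   0.24852832] [1.79881149e+02 1.62515572e-01 9.80151330e+01] 0.6787753409683824
```

View pics/w2.png

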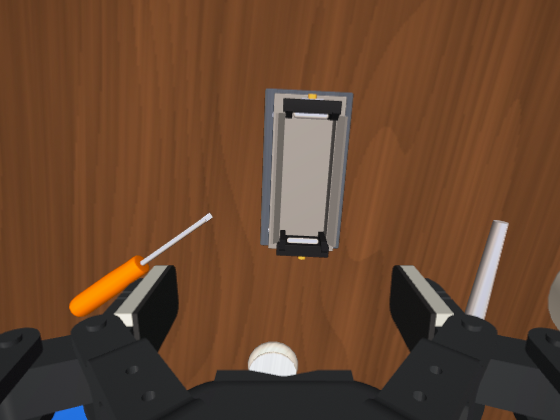

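View pics/w2c.png

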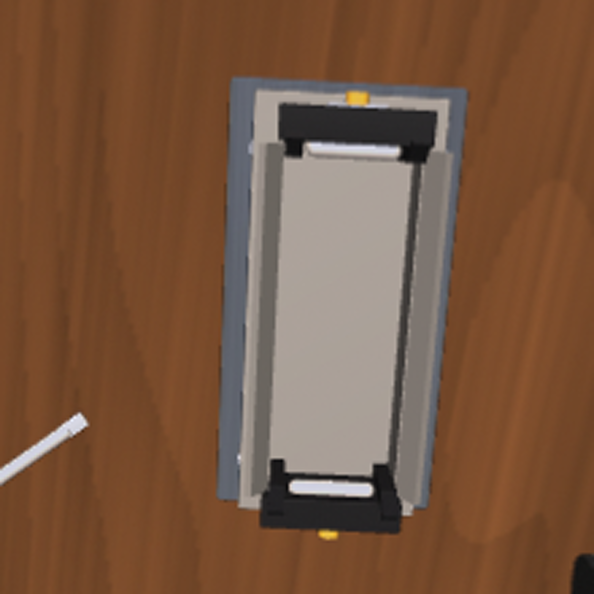

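```bash
python3 - <<'E'
from h import *
from scipy.optimize import least_squares
cal=np.load("w2.npy",allow_pickle=True).item()
f=lambda pts:(np.array(pts)+.5)/2.7+[179.5,59.5]
pts=f([(232,78),(467,90),(427,507),(219,498)])
P=onz(cal,pts,.01)[:,:2]
print(P.round(4),[round(np.linalg.norm(P[i]-P[(i+1)%4])*1000,1) for i in range(4)],P.mean(0))
# order for box: (-1,-1),(1,-1),(1,1),(-1,1), y toward image top(yaw~97), X = right of Y = image right
def res(v): 
    b=box(v[:2],v[2],.01,.09,.17); return (proj(cal,b)[[3,2,1,0]]-pts).ravel()
s=least_squares(res,[.476,-.208,97]);print(s.x,s.fun.round(1))
# both y dir
for n,pp,z in [("wallTopL",[(283,145),(268,490)],.054),("wallTopR",[(423,155),(403,490)],.054),("floorR",[(413,165),(395,470)],.027),("catch tips",[(353,150),(331,488)],.05)]:
    Q=onz(cal,f(pp),z)[:,:2];a=np.radians(s.x[2]);Y=np.array([np.cos(a),np.sin(a)]);X=np.array([Y[1],-Y[0]])
    print(n,((Q-s.x[:2])@np.c_[X,Y]*1000).round(1))
# overlay also in top
im=cv2.imread("pics/top0.png");ct=imaging.calibration("top")
for z,w,l in((.01,.09,.17),(.032,.0464,.1156)):
    cv2.polylines(im,[np.round(proj(ct,box(s.x[:2],s.x[2],z,w,l))*16).astype(int)],True,(0,0,255),1,cv2.LINE_AA,4)
cv2.imwrite("pics/ov.png",cv2.resize(im[160:240,345:460],None,fx=6,fy=6,interpolation=cv2.INTER_CUBIC))
im=cv2.imread("pics/w2.png")
for z,w,l in((.01,.09,.17),(.03,.0464,.1156),(.057,.0464,.1156)):
    cv2.polylines(im,[np.round(proj(cal,box(s.x[:2],s.x[2],z,w,l))*16).astype(int)],True,(0,0,255),1,cv2.LINE_AA,4)
cv2.imwrite("pics/ovw.png",cv2.resize(im[80:280,220:380],None,fx=3,fy=3,interpolation=cv2.INTER_CUBIC))
E
```

```text
[[ 0.4261 -0.1264]
 [ 0.5137 -0.1185]
 [ 0.529  -0.2849]
 [ 0.4418 -0.2931]] [np.float64(87.9), np.float64(167.2), np.float64(87.6), np.float64(167.4)] [ 0.47764304 -0.20572126]
[ 0.47768603 -0.20608118 95.31668714] [-1.  -1.   1.2 -1.1  0.9  1.5 -1.1  1.4]
wallTopL [[-24.   61.5]
 [-23.7 -62.1]]
wallTopR [[ 23.2  60.4]
 [ 26.3 -59.8]]
floorR [[ 23.8  56.3]
 [ 26.6 -61.5]]
catch tips [[ -0.1  60.9]
 [ -0.1 -61.7]]
```

View pics/ov.png

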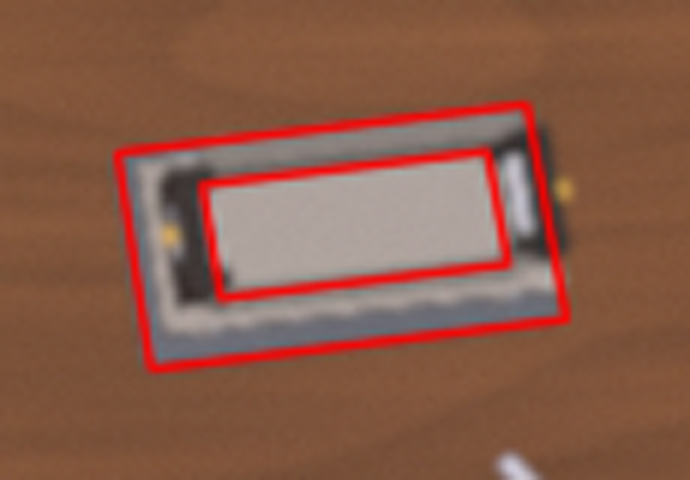

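View pics/ovw.png

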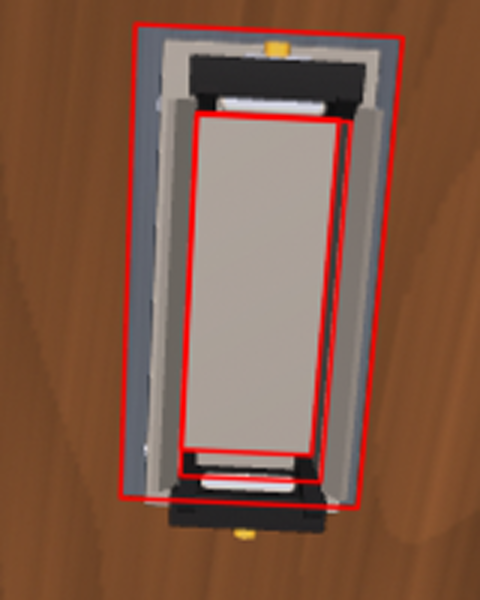

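```bash
python3 - <<'E'
from h import *
plan([0.6234,0.1545,0.13],109.6,12,6)
E
```

```text
at [ 0.4566 -0.2101  0.2485] [1.7988e+02 1.6000e-01 9.8050e+01] F [ 0.6 -0.1 -0.1] t 2.92
[0.0, 0.0, -0.017, 2.82, 1.8, 0.98, 6]
[0.0, 0.0, -0.017, 2.79, 1.85, 0.98, 6]
[0.0, 0.0, -0.017, 2.75, 1.89, 0.98, 6]
[0.0, 0.0, -0.017, 2.72, 1.94, 0.98, 6]
[0.0, 0.0, -0.017, 2.69, 1.99, 0.99, 6]
[0.0, 0.0, -0.017, 2.65, 2.03, 0.99, 6]
[0.0, 0.0, -0.017, 2.62, 2.07, 0.99, 6]
[0.0, 0.0, -0.017, 2.58, 2.12, 0.99, 6]
[0.0, 0.0, -0.017, 2.55, 2.16, 0.99, 6]
[0.0, 0.0, -0.017, 2.51, 2.2, 0.99, 6]
[0.0, 0.0, -0.017, 2.47, 2.25, 0.99, 6]
[0.0, 0.0, -0.017, 2.44, 2.29, 0.99, 6]
```

Request:
servo_tool:
  moves:
    - [[0,0,-0.017,2.82,1.8,0.4,6],[0,0,-0.017,2.79,1.85,0.6,6],[0,0,-0.017,2.75,1.89,0.8,6],[0,0,-0.017,2.72,1.94,0.98,6],[0,0,-0.017,2.69,1.99,0.99,6],[0,0,-0.017,2.65,2.03,0.99,6],[0,0,-0.017,2.62,2.07,0.99,6],[0,0,-0.017,2.58,2.12,0.99,6],[0,0,-0.017,2.55,2.16,0.99,6],[0,0,-0.017,2.51,2.2,0.99,6],[0,0,-0.017,2.47,2.25,0.99,6],[0,0,-0.017,2.44,2.29,0.99,6]]

```text
time: 3.92
ee_pos: [0.6228, 0.1879, 0.1384]
tcp_rot: [179.7, 0.3, 111.4]
wrist_force: [0.9, 0.1, 0.6]
opening: 0.0601
```

```bash
python3 - <<'E'
from h import *
plan([0.6234,0.1545,0.12],109.6,3,6)
E
```

```text
at [0.6228 0.1879 0.1384] [179.66   0.31 111.35] F [0.9 0.1 0.6] t 3.92
[0.002, 0.002, 0.01, -1.04, -0.39, 0.62, 6]
[0.002, 0.002, 0.01, -1.05, -0.38, 0.62, 6]
[0.002, 0.002, 0.01, -1.05, -0.37, 0.61, 6]
```

Request:
servo_tool:
  moves:
    - [[0,0,0,0,0,0,6],[0.003,0.002,0.013,-1.5,-0.55,0.6,6],[0.003,0.002,0.013,-1.5,-0.55,0.6,6],[0,0,0,0,0,0,6],[0,0,0,0,0,0,6]]

```text
time: 4.33
ee_pos: [0.6208, 0.1661, 0.1191]
tcp_rot: [-179.6, -0.1, 110.7]
wrist_force: [-1.2, 0.0, 0.7]
opening: 0.0599
```

```bash
python3 - <<'E'
from h import *
plan([0.6234,0.1545,0.11],109.6,1,6)
E
```

```text
at [0.6208 0.1661 0.1191] [-1.7955e+02 -7.0000e-02  1.1073e+02] F [-1.2  0.   0.7] t 4.33
[-0.008, -0.001, 0.02, -1.18, -0.16, 0.91, 6]
```

Request:
servo_tool:
  moves:
    - [[-0.004,0,0.01,-0.6,-0.08,0.8,6],[-0.003,0,0.01,-0.6,-0.08,0.8,6],[0,0,0,0,0,0,6],[0,0,0,0,0,0,6]]

```text
time: 4.67
ee_pos: [0.6235, 0.1503, 0.103]
tcp_rot: [179.9, -0.0, 109.2]
wrist_force: [0.0, 0.8, -1.1]
opening: 0.06
```

```bash
python3 - <<'E'
from h import *
plan([0.6234,0.1545,0.046],109.6,1,6)
im=imaging.camera("wrist");cv2.imwrite("pics/w3.png",im)
E
```

```text
at [0.6235 0.1503 0.103 ] [ 1.7988e+02 -5.0000e-02  1.0923e+02] F [ 0.   0.8 -1.1] t 4.67
[0.002, -0.001, -0.007, 0.4, 0.12, 5.7, 6]
```

View pics/w3.png

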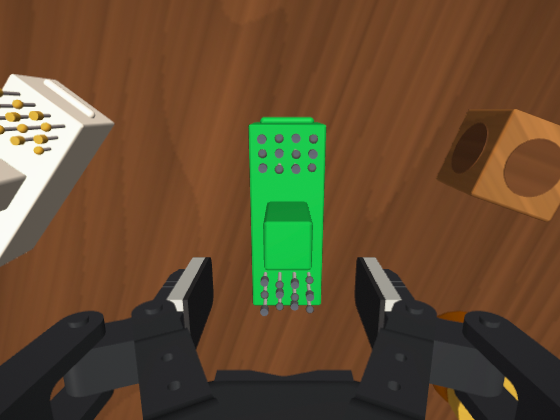

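Fingers straddle the grip (top at 264-312, 222-268) with clear sides. Now descending.

Request:
servo_tool:
  moves:
    - [[0.002,0,-0.004,0.2,0.06,1.3,6],[0,0,-0.003,0.2,0.06,1.3,6],[0,0,0,0,0,1.3,6],[0,0,0,0,0,0.7,6],[0,0,0,0,0,0,6],[0,0,0,0,0,0,6]]

```text
time: 5.22
ee_pos: [0.6229, 0.1557, 0.0516]
tcp_rot: [-180.0, -0.1, 109.7]
wrist_force: [-0.7, -0.3, -0.3]
opening: 0.0599
```

```bash
python3 - <<'E'
from h import *
plan([0.6234,0.1545,0.046],109.6,1,6)
E
```

```text
at [0.6229 0.1557 0.0516] [-1.7996e+02 -6.0000e-02  1.0974e+02] F [-0.7 -0.3 -0.3] t 5.22
[-0.001, -0.001, 0.002, -0.13, 0.01, 0.56, 6]
```

Request:
servo_tool:
  moves:
    - [[0,0,0,-0.14,0,0.6,6],[0,0,0,0,0,0,6],[0,0,0,0,0,0,2],[0,0,0,0,0,0,1.5],[0,0,0,0,0,0,1.5],[0,0,0,0,0,0,1.5],[0,0,0,0,0,0,1.5],[0,0,0,0,0,0,1.5]]
  force: 70

```text
time: 5.88
ee_pos: [0.624, 0.1547, 0.0463]
tcp_rot: [180.0, -0.1, 109.8]
wrist_force: [0.6, 0.5, -2.8]
opening: 0.0229
```

```bash
python3 - <<'E'
from h import *
plan([0.6234,0.1545,0.12],109.6,1,6)
im=imaging.camera("wrist");cv2.imwrite("pics/w4.png",im)
E
```

```text
at [0.624  0.1547 0.0463] [ 1.7995e+02 -5.0000e-02  1.0977e+02] F [ 0.6  0.5 -2.8] t 5.88
[0.001, -0.001, 0.003, 0.01, -0.06, -7.37, 6]
```

View pics/w4.png

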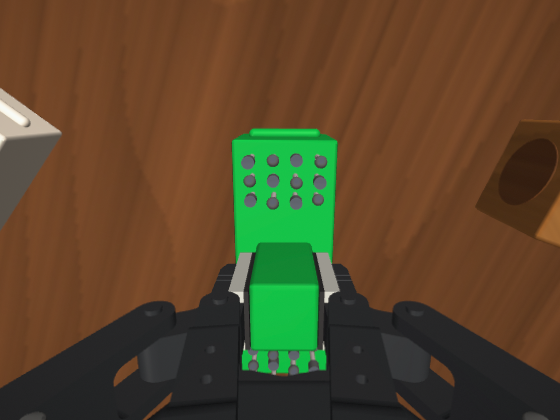

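```bash
python3 - <<'E'
from h import *
cal=imaging.calibration("wrist")
im=cv2.imread("pics/w4.png")
cv2.imwrite("pics/w4c.png",cv2.resize(im[110:390,190:380],None,fx=3,fy=2.1,interpolation=cv2.INTER_CUBIC)) if 0 else cv2.imwrite("pics/w4c.png",cv2.resize(im[120:370,215:355],None,fx=2.4,fy=2.4,interpolation=cv2.INTER_CUBIC))
E
```

```text
(no output)
```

View pics/w4c.png

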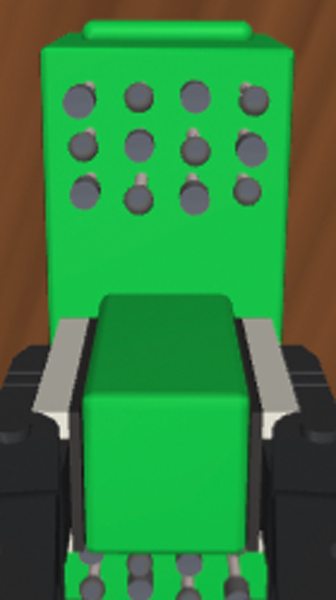

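```bash
python3 - <<'E'
from h import *
cal=imaging.calibration("wrist");o=bot.get_obs()
f=lambda p:(np.array(p)+.5)/2.4+[214.5,119.5]
a=np.radians(o['tcp_rot'][2]);M=np.c_[[np.cos(a),np.sin(a)],[np.sin(a),-np.cos(a)]]
for p,z in(([(83,393),(247,393),(247,550),(84,551)],.082),([(41,48),(294,48)],.04)):
    P=onz(cal,f(p),z)[:,:2];L=(P-o['ee_pos'][:2])@M*1000;print(L.round(1),L.mean(0).round(2))
E
```

```text
[[ 13.  -11.8]
 [ 13.   10.5]
 [-11.8  11.2]
 [-12.  -12.3]] [ 0.53 -0.59]
[[ 56.  -21.7]
 [ 56.   21.3]] [55.96 -0.21]
```

Request:
servo_tool:
  moves:
    - [[0,0,0,0,0,-1,1.5],[0,0,0,0,0,-2,1.5],[0,0,0,0,0,-2.5,1.5],[0,0,0,0,0,-2.5,1.5],[0,0,0,0,0,-2,1.5],[0,0,0,0,0,-1,1.5],[0,0,0,0,0,0,1.5]]

```text
time: 6.52
ee_pos: [0.6219, 0.1541, 0.1614]
tcp_rot: [-179.7, -0.1, 109.8]
wrist_force: [0.2, -0.2, -3.4]
opening: 0.0234
```

```bash
python3 - <<'E'
from h import *
plan([0.4777,-0.2061,0.16],95.3,14,1.5)
E
```

```text
at [0.6219 0.1541 0.1614] [-1.7974e+02 -8.0000e-02  1.0977e+02] F [ 0.2 -0.2 -3.4] t 6.52
[-0.0, -0.0, 0.018, -2.07, -1.84, 0.02, 1.5]
[-0.0, -0.0, 0.018, -2.11, -1.8, 0.02, 1.5]
[-0.0, -0.0, 0.018, -2.14, -1.76, 0.01, 1.5]
[-0.0, -0.0, 0.018, -2.17, -1.72, 0.01, 1.5]
[-0.0, -0.0, 0.018, -2.2, -1.69, 0.01, 1.5]
[-0.0, -0.0, 0.018, -2.23, -1.65, 0.01, 1.5]
[-0.0, -0.0, 0.018, -2.26, -1.6, 0.01, 1.5]
[-0.0, -0.0, 0.018, -2.29, -1.56, 0.01, 1.5]
[-0.0, -0.0, 0.018, -2.32, -1.52, 0.01, 1.5]
[-0.0, -0.0, 0.018, -2.34, -1.48, 0.01, 1.5]
[-0.0, -0.0, 0.018, -2.37, -1.44, 0.01, 1.5]
[-0.0, -0.0, 0.018, -2.39, -1.39, 0.01, 1.5]
[-0.0, -0.0, 0.018, -2.42, -1.35, 0.01, 1.5]
[-0.0, -0.0, 0.018, -2.44, -1.31, 0.01, 1.5]
```

Request:
servo_tool:
  moves:
    - [[0,0,0.01,-1.2,-1.1,0,1.5],[0,0,0.018,-2.1,-1.8,0,1.5],[0,0,0.018,-2.14,-1.76,0,1.5],[0,0,0.018,-2.17,-1.72,0,1.5],[0,0,0.018,-2.2,-1.69,0,1.5],[0,0,0.018,-2.23,-1.65,0,1.5],[0,0,0.018,-2.26,-1.6,0,1.5],[0,0,0.018,-2.29,-1.56,0,1.5],[0,0,0.018,-2.32,-1.52,0,1.5],[0,0,0.018,-2.34,-1.48,0,1.5],[0,0,0.018,-2.37,-1.44,0,1.5],[0,0,0.018,-2.39,-1.39,0,1.5]]

```text
time: 7.52
ee_pos: [0.4966, -0.1513, 0.1492]
tcp_rot: [-179.1, -0.2, 97.8]
wrist_force: [0.3, 0.8, -2.7]
opening: 0.0235
```

```bash
python3 - <<'E'
from h import *
plan([0.4777,-0.2061,0.16],95.3,4,1.5)
E
```

```text
at [ 0.4966 -0.1513  0.1492] [-179.09   -0.24   97.81] F [ 0.3  0.8 -2.7] t 7.52
[-0.004, -0.001, 0.011, -1.29, -0.66, -0.26, 1.5]
[-0.004, -0.001, 0.011, -1.3, -0.64, -0.27, 1.5]
[-0.004, -0.001, 0.011, -1.31, -0.63, -0.27, 1.5]
[-0.004, -0.001, 0.011, -1.31, -0.61, -0.27, 1.5]
```

Request:
servo_tool:
  moves:
    - [[-0.004,0,0.011,-1.3,-0.66,-0.3,1.5],[-0.004,-0.001,0.011,-1.3,-0.64,-0.3,1.5],[-0.004,-0.001,0.01,-1.2,-0.6,-0.3,1.5],[0,0,0,-0.5,-0.2,-0.2,1.5],[0,0,0,0,0,0,1.5],[0,0,0,0,0,0,1.5]]

```text
time: 8.02
ee_pos: [0.4754, -0.2026, 0.1546]
tcp_rot: [-179.4, -0.2, 95.5]
wrist_force: [0.2, 0.9, -4.1]
opening: 0.0233
```

```bash
python3 - <<'E'
from h import *
plan([0.4777,-0.2061,0.15],95.3,1,1.5)
E
```

```text
at [ 0.4754 -0.2026  0.1546] [-179.37   -0.25   95.46] F [ 0.2  0.9 -4.1] t 8.02
[-0.011, -0.004, 0.003, -0.37, 0.2, 0.46, 1.5]
```

Request:
servo_tool:
  moves:
    - [[-0.009,-0.004,0.003,-0.33,0.2,0.4,1.5],[0,0,0,0,0,0,1.5],[0,0,0,0,0,0,1.5],[0,0,0,0,0,0,1.5]]

```text
time: 8.35
ee_pos: [0.4786, -0.2036, 0.1486]
tcp_rot: [-179.9, -0.1, 95.5]
wrist_force: [0.1, 0.6, -3.2]
opening: 0.0233
```

```bash
python3 - <<'E'
from h import *
plan([0.4777,-0.2061,0.13],95.3,1,1.5)
c=imaging.calibration("wrist");np.save("w5.npy",c,allow_pickle=True)
im=imaging.camera("wrist");cv2.imwrite("pics/w5.png",im)
im=imaging.camera("top");cv2.imwrite("pics/t5.png",im);cv2.imwrite("pics/t5c.png",cv2.resize(im[140:260,340:470],None,fx=5,fy=5,interpolation=cv2.INTER_CUBIC))
im=imaging.camera("scene");cv2.imwrite("pics/s5.png",im);cv2.imwrite("pics/s5c.png",cv2.resize(im[130:270,90:230],None,fx=4.2,fy=4.2,interpolation=cv2.INTER_CUBIC))
E
```

```text
at [ 0.4786 -0.2036  0.1486] [-1.7985e+02 -8.0000e-02  9.5460e+01] F [ 0.1  0.6 -3.2] t 8.35
[-0.003, -0.001, 0.003, -0.24, -0.11, 1.86, 1.5]
```

View pics/w5.png

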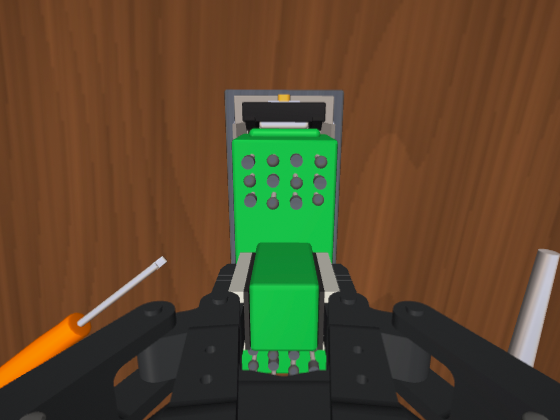

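View pics/s5c.png

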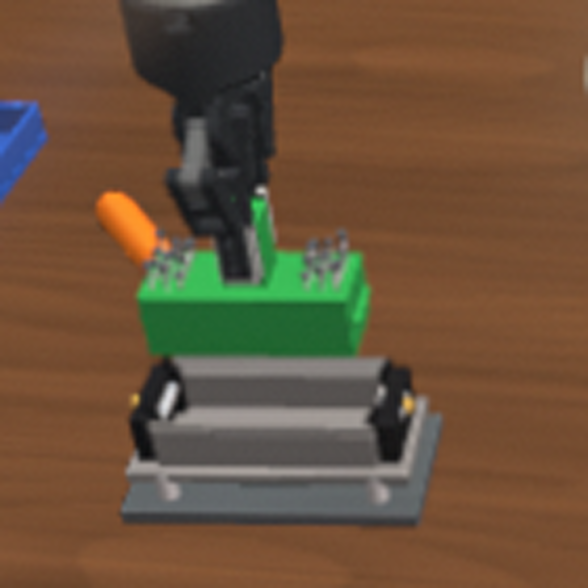

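Block hangs above the dock, aligned. The foot's far corners at (226,91) and (344,91) sit symmetrically about the block (233-337).

```bash
python3 - <<'E'
from h import *
cal=np.load("w5.npy",allow_pickle=True).item()
im=cv2.imread("pics/w5.png")
cv2.imwrite("pics/w5c.png",cv2.resize(im[80:200,215:355],None,fx=5,fy=5,interpolation=cv2.INTER_CUBIC))
b=box([.4777,-.2061],95.3,.01,.09,.17);print(proj(cal,b).round(1))
E
```

```text
[[231.4 294.7]
 [334.8 295.1]
 [344.3  89.1]
 [223.1  88.8]]
```

View pics/w5c.png

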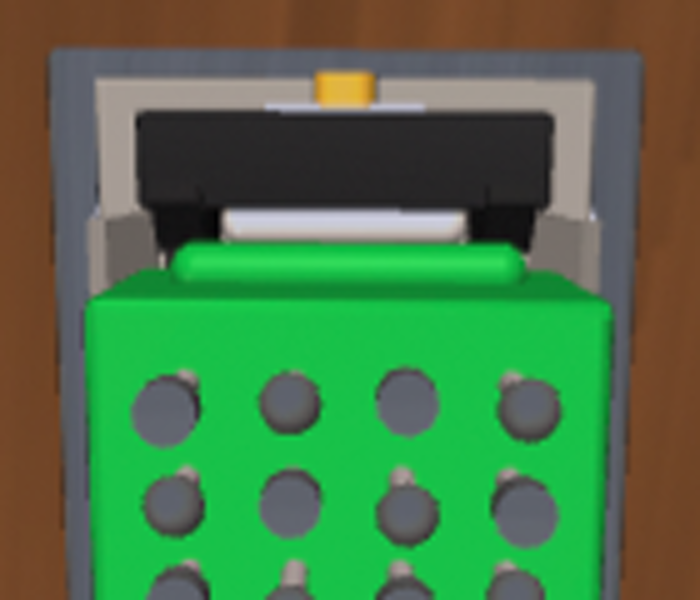

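Request:
servo_tool:
  moves:
    - [[-0.002,-0.001,0.002,-0.2,-0.06,0.8,1.5],[0,0,0,0,0,0.8,1.5],[0,0,0,0,0,0.3,1.5],[0,0,0,0,0,0,1.5],[0,0,0,0,0,0,1.5]]

```text
time: 8.92
ee_pos: [0.478, -0.2058, 0.1274]
tcp_rot: [-180.0, -0.0, 95.3]
wrist_force: [0.3, 0.9, -3.3]
opening: 0.0231
```

```bash
python3 - <<'E'
from h import *
plan([0.4782,-0.2061,0.118],95.3,1,1.5)
c=imaging.calibration("wrist");np.save("w6.npy",c,allow_pickle=True)
im=imaging.camera("wrist");cv2.imwrite("pics/w6.png",im)
cv2.imwrite("pics/w6c.png",cv2.resize(im[80:200,215:355],None,fx=5,fy=5,interpolation=cv2.INTER_CUBIC))
im=imaging.camera("scene");cv2.imwrite("pics/s6c.png",cv2.resize(im[130:270,90:230],None,fx=4.2,fy=4.2,interpolation=cv2.INTER_CUBIC))
E
```

```text
at [ 0.478  -0.2058  0.1274] [-1.7997e+02 -1.0000e-02  9.5340e+01] F [ 0.3  0.9 -3.3] t 8.92
[-0.0, -0.0, 0.001, -0.03, 0.01, 0.94, 1.5]
```

View pics/w6c.png

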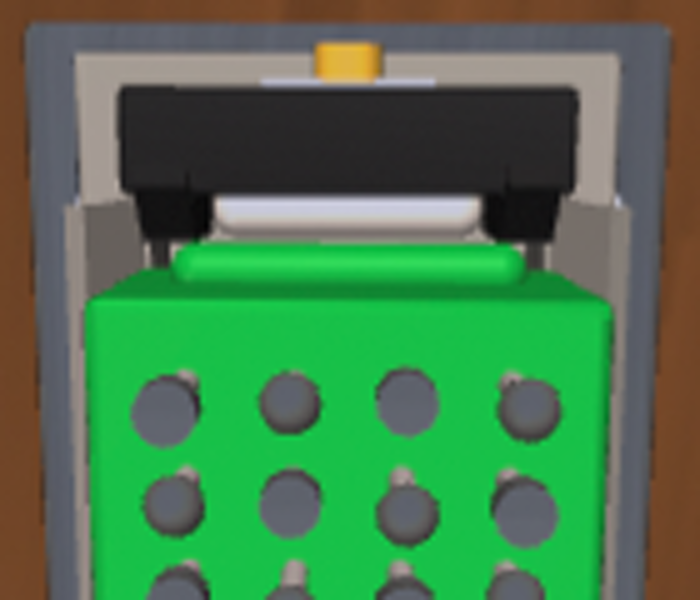

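View pics/s6c.png

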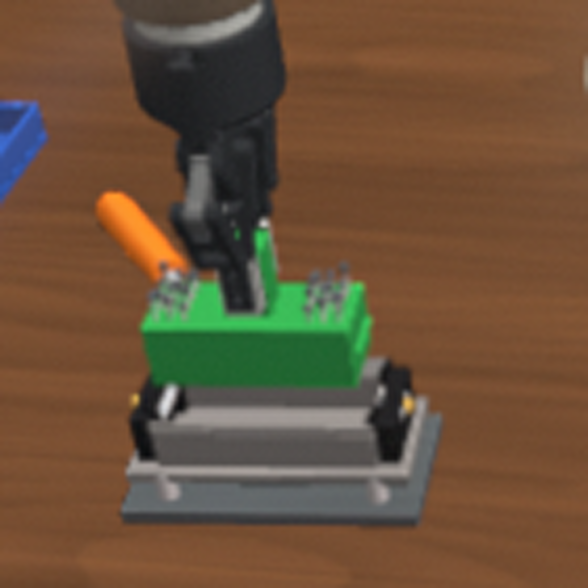

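Request:
servo_tool:
  moves:
    - [[0,0,0,-0.03,0,0.4,1.5],[0,0,0,0,0,0.4,1.5],[0,0,0,0,0,0.4,1.5],[0,0,0,0,0,0.4,1.5],[0,0,0,0,0,0,1.5],[0,0,0,0,0,0,1.5]]

```text
time: 9.52
ee_pos: [0.4785, -0.2063, 0.1105]
tcp_rot: [180.0, 0.0, 95.3]
wrist_force: [0.7, 0.0, -3.2]
opening: 0.0234
```

```bash
python3 - <<'E'
from h import *
plan([0.4782,-0.2061,0.09],95.3,1,1.5)
E
```

```text
at [ 0.4785 -0.2063  0.1105] [1.7996e+02 3.0000e-02 9.5340e+01] F [ 0.7  0.  -3.2] t 9.52
[0.001, 0.0, 0.001, 0.03, -0.03, 2.05, 1.5]
```

Request:
servo_tool:
  moves:
    - [[0,0,0,0.02,-0.02,0.3,1.5],[0,0,0,0,0,0.3,1.5],[0,0,0,0,0,0.3,1.5],[0,0,0,0,0,0,1.5]]

```text
time: 9.85
ee_pos: [0.4784, -0.2058, 0.1009]
tcp_rot: [179.9, -0.0, 95.4]
wrist_force: [0.9, 0.3, -2.9]
opening: 0.0232
```

Request:
servo_tool:
  moves:
    - [[0,0,0,0,0,0.3,1.5],[0,0,0,0,0,0.3,1.5],[0,0,0,0,0,0,1.5]]

```text
time: 10.1
ee_pos: [0.4784, -0.2059, 0.0942]
tcp_rot: [179.9, -0.0, 95.4]
wrist_force: [-0.8, -0.4, -2.9]
opening: 0.023
```

```bash
python3 - <<'E'
from h import *
plan([0.4782,-0.2061,0.08],95.3,1,1.5)
im=imaging.camera("scene");cv2.imwrite("pics/s7c.png",cv2.resize(im[130:270,90:230],None,fx=4.2,fy=4.2,interpolation=cv2.INTER_CUBIC))
E
```

```text
at [ 0.4784 -0.2059  0.0942] [179.93  -0.    95.36] F [-0.8 -0.4 -2.9] t 10.1
[0.001, -0.0, 0.001, -0.02, -0.02, 1.42, 1.5]
```

View pics/s7c.png

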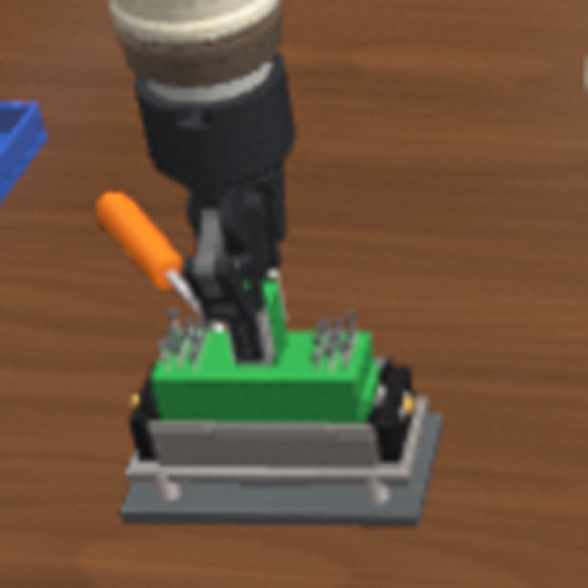

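The block has entered the bay with no contact force. Continuing in small steps.

Request:
servo_tool:
  moves:
    - [[0,0,0,0,-0.02,0.25,1.5],[0,0,0,0,0,0.2,1.5],[0,0,0,0,0,0,1.5]]

```text
time: 10.4
ee_pos: [0.4783, -0.2059, 0.0897]
tcp_rot: [179.9, 0.0, 95.4]
wrist_force: [0.2, 0.7, -2.9]
opening: 0.0233
```

Request:
servo_tool:
  moves:
    - [[0,0,0,0,0,0.2,1.5],[0,0,0,0,0,0.2,1.5],[0,0,0,0,0,0,1.5]]

```text
time: 10.65
ee_pos: [0.4784, -0.2059, 0.0853]
tcp_rot: [179.9, 0.0, 95.4]
wrist_force: [-0.8, 0.4, -2.8]
opening: 0.0232
```

Request:
servo_tool:
  moves:
    - [[0,0,0,0,0,0.2,1.5],[0,0,0,0,0,0,1.5]]

```text
time: 10.82
ee_pos: [0.4783, -0.2059, 0.0831]
tcp_rot: [179.9, 0.0, 95.4]
wrist_force: [0.8, -0.1, -3.2]
opening: 0.0233
```

Request:
servo_tool:
  moves:
    - [[0,0,0,0,0,0.15,1.5],[0,0,0,0,0,0,1.5]]

```text
time: 10.98
ee_pos: [0.4787, -0.2056, 0.0827]
tcp_rot: [179.8, -0.0, 95.4]
wrist_force: [-1.3, 0.8, -1.4]
opening: 0.0233
```

Request:
servo_tool:
  moves:
    - [[0,0,0,0,0,0.15,1.5],[0,0,0,0,0,0,1.5]]

```text
time: 11.15
ee_pos: [0.479, -0.2055, 0.0826]
tcp_rot: [179.7, 0.0, 95.4]
wrist_force: [-1.6, 0.9, -1.3]
opening: 0.0235
```

Request:
servo_tool:
  moves:
    - [[0,0,0,0,0,0.15,1.5],[0,0,0,0,0,0,1.5]]

```text
time: 11.32
ee_pos: [0.4791, -0.2055, 0.0825]
tcp_rot: [179.7, 0.1, 95.4]
wrist_force: [-2.1, 2.5, 0.3]
opening: 0.0234
```

Contact at TCP z 0.0826, so the underside is at about 36 mm and the block seems to be resting on the catches. I'll release and check.

Request:
servo_tool:
  moves:
    - [[0,0,0,0,0,0,3],[0,0,0,0,0,0,5],[0,0,0,0,0,0,5],[0,0,0,0,0,-1,5],[0,0,0,0,0,-2,5],[0,0,0,0,0,-2,5],[0,0,0,0,0,-1.5,5],[0,0,0,0,0,0,5]]

```text
time: 11.98
ee_pos: [0.4787, -0.2062, 0.1509]
tcp_rot: [179.7, 0.1, 95.4]
wrist_force: [0.2, 0.4, 0.8]
opening: 0.0498
```

```bash
python3 - <<'E'
from h import *
plan([0.4782,-0.2061,0.14],95.3,1,1.5)
c=imaging.calibration("wrist");np.save("w8.npy",c,allow_pickle=True)
im=imaging.camera("wrist");cv2.imwrite("pics/w8.png",im)
im=imaging.camera("scene");cv2.imwrite("pics/s8c.png",cv2.resize(im[130:270,90:230],None,fx=4.2,fy=4.2,interpolation=cv2.INTER_CUBIC))
E
```

```text
at [ 0.4787 -0.2062  0.1509] [1.797e+02 1.400e-01 9.535e+01] F [0.2 0.4 0.8] t 11.98
[0.005, 0.002, 0.001, 0.01, -0.05, 1.09, 1.5]
```

View pics/w8.png

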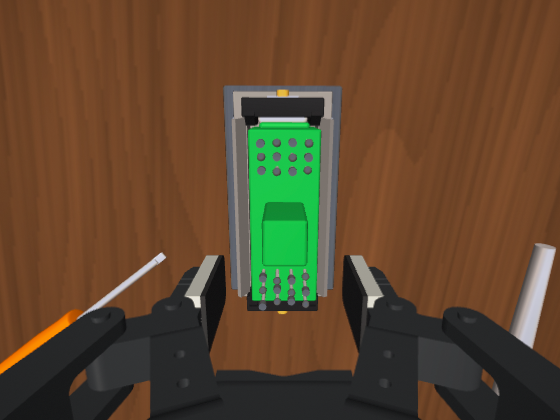

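View pics/s8c.png

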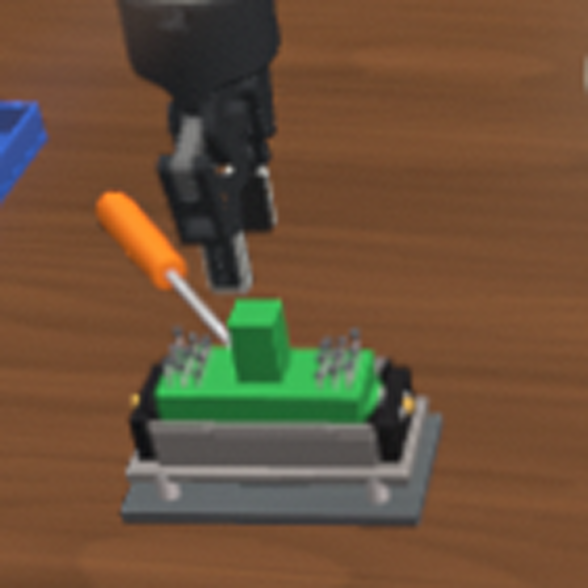

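The block stands level between both towers. Next: locate the grip's top centre, shut the fingers and press there.

```bash
python3 - <<'E'
from h import *
cal=np.load("w8.npy",allow_pickle=True).item()
print(onz(cal,[(263,222),(308,222),(308,265),(263,265)],.118).mean(0))
print(proj(cal,[[.4782,-.2061,.118]]))
plan([0.4782,-0.2061,0.13],95.3,1,1.5)
E
```

```text
[ 0.47927011 -0.20588029  0.118     ]
[[283.42309463 244.07992426]]
at [ 0.478  -0.2058  0.148 ] [1.7984e+02 6.0000e-02 9.5350e+01] F [ 0.  -0.2 -0.4] t 12.08
[0.003, 0.001, 0.001, -0.03, 0.01, 1.8, 1.5]
```

Request:
servo_tool:
  moves:
    - [[0.002,0.001,0.001,-0.03,0.06,0,0],[0,0,0,0,0,0,0],[0,0,0,0,0,0,0],[0,0,0,0,0,0,0],[0,0,0,0,0,0,0],[0,0,0,0,0,0.6,0],[0,0,0,0,0,0.6,0],[0,0,0,0,0,0.4,0],[0,0,0,0,0,0,0],[0,0,0,0,0,0,0]]

```text
time: 12.92
ee_pos: [0.4766, -0.2053, 0.1248]
tcp_rot: [-179.6, -0.2, 95.3]
wrist_force: [-0.8, -0.2, -0.6]
opening: 0.0001
```

```bash
python3 - <<'E'
from h import *
plan([0.4787,-0.2061,0.118],95.3,1,0)
E
```

```text
at [ 0.4766 -0.2053  0.1248] [-179.64   -0.21   95.29] F [-0.8 -0.2 -0.6] t 12.92
[-0.006, -0.004, -0.0, -0.11, 0.2, 0.67, 0]
```

Request:
servo_tool:
  moves:
    - [[-0.006,-0.004,0,-0.1,0.2,0.2,0],[0,0,0,0,0,0.2,0],[0,0,0,0,0,0,0]]

```text
time: 13.17
ee_pos: [0.4789, -0.2061, 0.1204]
tcp_rot: [180.0, 0.0, 95.3]
wrist_force: [0.2, -0.2, -1.0]
opening: 0.0004
```

Request:
servo_tool:
  moves:
    - [[0,0,0,0,0,0.15,0],[0,0,0,0,0,0,0]]

```text
time: 13.33
ee_pos: [0.479, -0.2062, 0.1189]
tcp_rot: [179.9, 0.1, 95.3]
wrist_force: [0.7, -0.5, 0.0]
opening: 0.0001
```

Request:
servo_tool:
  moves:
    - [[0,0,0,0,0,0.15,0],[0,0,0,0,0,0,0]]

```text
time: 13.5
ee_pos: [0.4794, -0.2062, 0.1182]
tcp_rot: [179.9, 0.1, 95.3]
wrist_force: [-0.7, 0.1, 1.7]
opening: 0.0001
```

Request:
servo_tool:
  moves:
    - [[0,0,0,0,-0.03,0.3,0],[0,0,0,0,0,0,0]]

```text
time: 13.67
ee_pos: [0.4803, -0.2061, 0.1178]
tcp_rot: [179.6, 0.1, 95.3]
wrist_force: [-0.8, -0.1, 0.8]
opening: 0.0002
```

Request:
servo_tool:
  moves:
    - [[0,0,0,0,-0.03,0.5,0]]

```text
time: 13.75
ee_pos: [0.481, -0.2057, 0.1155]
tcp_rot: [179.4, 0.1, 95.3]
wrist_force: [-3.2, 14.4, 23.1]
opening: 0.0
```

Request:
servo_tool:
  moves:
    - [[0,0,0,0,0,0.5,0]]

```text
time: 13.83
ee_pos: [0.4816, -0.2063, 0.113]
tcp_rot: [179.3, 0.3, 95.3]
wrist_force: [-10.8, -8.9, 23.8]
opening: 0.0002
```

Request:
servo_tool:
  moves:
    - [[0.004,0,0,0,-0.1,0.25,0]]

```text
time: 13.92
ee_pos: [0.4808, -0.2073, 0.1125]
tcp_rot: [179.4, 0.4, 95.3]
wrist_force: [-5.4, 0.0, 13.9]
opening: -0.0001
```

```bash
python3 - <<'E'
from h import *
plan([0.4787,-0.2061,0.118],95.3,1,0)
c=imaging.calibration("wrist");np.save("w9.npy",c,allow_pickle=True)
im=imaging.camera("wrist");cv2.imwrite("pics/w9.png",im)
im=imaging.camera("scene");cv2.imwrite("pics/s9c.png",cv2.resize(im[130:270,90:230],None,fx=4.2,fy=4.2,interpolation=cv2.INTER_CUBIC))
E
```

```text
at [ 0.4808 -0.2073  0.1125] [179.39   0.44  95.32] F [-5.4  0.  13.9] t 13.92
[0.011, 0.008, 0.0, 0.13, -0.2, -0.55, 0]
```

View pics/w9.png

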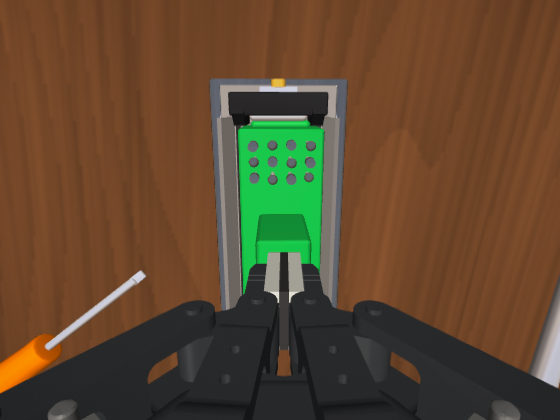

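View pics/s9c.png

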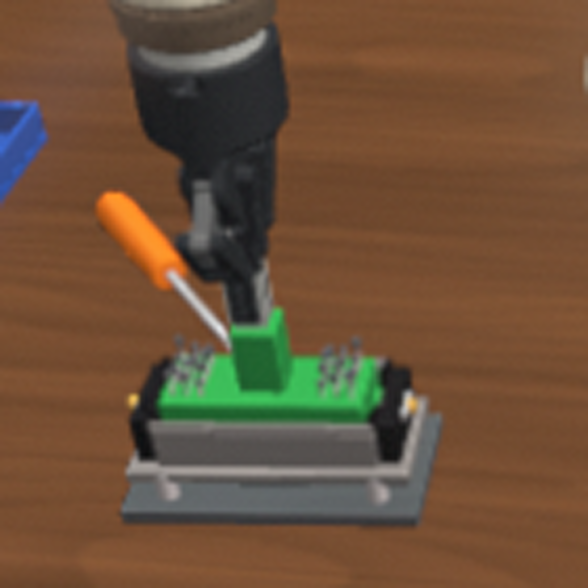

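Request:
servo_tool:
  moves:
    - [[0.004,0.002,0,0.1,-0.05,0.25,0]]

```text
time: 14.1
ee_pos: [0.4804, -0.2072, 0.1124]
tcp_rot: [179.5, 0.5, 95.3]
wrist_force: [-5.4, -1.8, 20.2]
opening: 0.0001
```

Request:
servo_tool:
  moves:
    - [[0.003,0.002,0,0.05,-0.05,0.25,0]]

```text
time: 14.18
ee_pos: [0.4803, -0.2073, 0.1123]
tcp_rot: [179.6, 0.5, 95.3]
wrist_force: [-6.7, 1.9, 18.3]
opening: -0.0001
```

Firm stop at 0.1123 with about 20 N and no further travel. Lifting off to check.

Request:
servo_tool:
  moves:
    - [[0,0,0,0,0,-0.3,0],[0,0,0,0,0,-1,0],[0,0,0,0,0,-2,0],[0,0,0,0,0,-2.5,0],[0,0,0,0,0,-2,0],[0,0,0,0,0,-1,0],[0,0,0,0,0,0,0],[0,0,0,0,0,0,0]]

```text
time: 14.85
ee_pos: [0.4789, -0.2066, 0.2054]
tcp_rot: [179.6, 0.5, 95.2]
wrist_force: [0.2, 0.3, -0.6]
opening: -0.0001
```

```bash
python3 - <<'E'
from h import *
o=bot.get_obs();print(o['ee_pos'],o['tcp_rot'],o['wrist_force'],o['time'])
c=imaging.calibration("wrist");np.save("w10.npy",c,allow_pickle=True)
im=imaging.camera("wrist");cv2.imwrite("pics/w10.png",im);cv2.imwrite("pics/w10c.png",cv2.resize(im[70:330,200:360],None,fx=2.3,fy=2.3,interpolation=cv2.INTER_CUBIC))
im=imaging.camera("scene");cv2.imwrite("pics/s10.png",im);cv2.imwrite("pics/s10c.png",cv2.resize(im[190:270,110:210],None,fx=7,fy=7,interpolation=cv2.INTER_CUBIC))
im=imaging.camera("top");cv2.imwrite("pics/t10.png",im)
E
```

```text
[ 0.47894609 -0.206612    0.20543908] [179.57605272   0.49391187  95.24581343] [ 0.19682365  0.33254043 -0.58508093] 14.85
```

View pics/w10c.png

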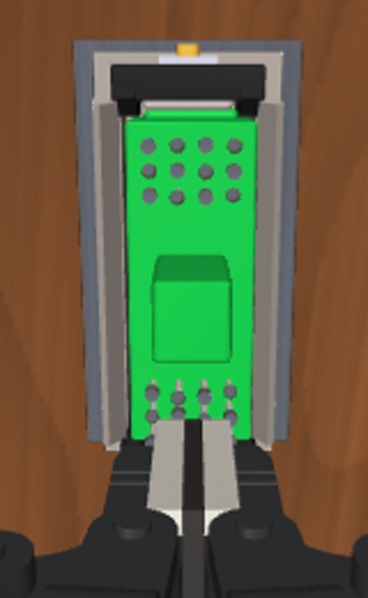

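View pics/s10c.png

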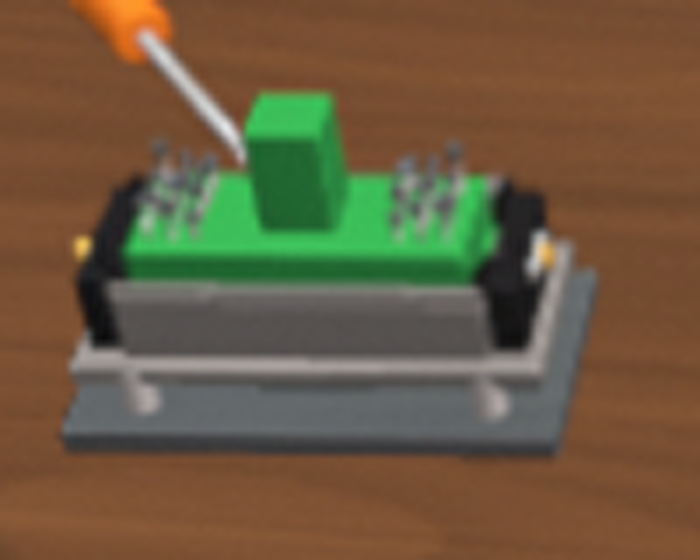

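View pics/t10.png

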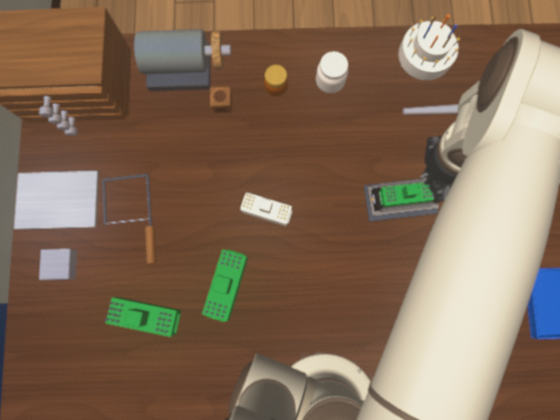

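```bash
python3 - <<'E'
from h import *
a=cv2.imread("pics/s8c.png");im=cv2.imread("pics/s10.png")
b=cv2.resize(im[130:270,90:230],None,fx=4.2,fy=4.2,interpolation=cv2.INTER_CUBIC)
for n,(x,y,w,h) in dict(left=(160,325,55,60),right=(312,325,50,60),grip=(225,290,70,95),dock=(130,430,250,90)).items():
    t=a[y:y+h,x:x+w];r=cv2.matchTemplate(b[y-40:y+h+40,x-30:x+w+30],t,cv2.TM_CCOEFF_NORMED);_,v,_,l=cv2.minMaxLoc(r);print(n,round(v,2),(l[0]-30)/4.2,(l[1]-40)/4.2)
cal=imaging.calibration("scene")
for z in(.076,.070):
  print(z,(proj(cal,box([.4782,-.2061],95.3,z,.044,.114))).round(1).tolist())
d=np.array([np.cos(np.radians(95.3)),np.sin(np.radians(95.3))])
for s in(1,-1):
  p=np.r_[np.array([.4782,-.2061])+s*.045*d,.08];print((proj(cal,[p-[0,0,.006]])-proj(cal,[p])).round(2))
cv2.imwrite("pics/cmp.png",np.hstack([a[280:500,110:440],b[280:500,110:440]]))
E
```

```text
left 0.88 0.9523809523809523 2.142857142857143
right 0.89 0.47619047619047616 1.9047619047619047
grip 0.97 0.47619047619047616 1.9047619047619047
dock 1.0 0.0 0.0
0.076 [[130.7, 211.5], [126.0, 223.1], [174.8, 223.6], [178.1, 211.9]]
0.07 [[131.2, 213.5], [126.5, 225.1], [175.1, 225.6], [178.4, 213.9]]
[[0.34 2.02]]
[[0.45 2.01]]
```

View pics/cmp.png

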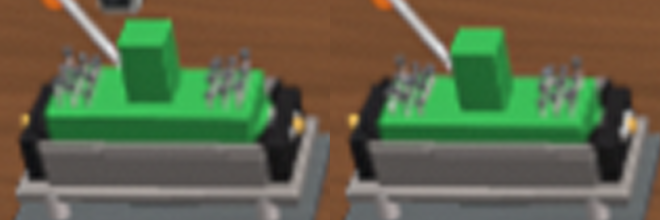

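Compared with the resting position, both ends moved down about 2 px in the scene view (left 2.1, right 1.9). A 6 mm drop would give 2.0 px, so the block is level and home, and the arm is clear of it.

```bash
python3 - <<'E'
from workcell import bot
print(bot.job_done())
E
```

```text
the job is handed in; nothing more can be done
None
```

The correctly sized green block (44 x 114 mm) is in the dock, snapped down, and the job was handed in at about 15 s. I gripped it by its post and lowered it onto the catches. I then let go and pressed the top of the post with the shut fingers.

- **Pressing force:** it clicked through at about 23–24 N. After that it met a firm stop about 6 mm lower, which I pressed with up to about 20 N. These are readings at the end of each short move; the force on the bay floor itself was not measured.
- **Level and seated:** in the scene picture both ends dropped by about 2 px (2.1 and 1.9), where a 6 mm drop would give 2.0. That picture resolves only about 0.7 mm. In it the right-hand catch knob had clearly moved outward.
- **Clear of the work:** the gripper ended about 9 cm above the block's grip with no contact force. The white block was never touched and looks unmoved in the last top picture.
- **Not as clean as planned:** the fingertips slipped 1–2 mm sideways on the post while pressing, with a sideways force of about 14 N for a moment. The catch positions could not be read directly; I judged them from the pictures.

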